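Feed a hall-pass tag into the grommet press

ROBOT

A 6-joint arm with a two-finger parallel gripper is mounted at the origin on the work surface. World frame = base frame: x ahead of the robot, y to its left, z up, the work surface at z = 0. Lengths are in mm, angles in degrees, forces in N, time in s.
With the tool pointing down it reaches from about 350 to 850 mm from the base axis. Payload 8.1 kg.
Tool frame: the origin (TCP) lies at the very end of the fingers, on their centre line; the grasp point (between the pads) lies r.tcp_to_grasp behind it (r.tcp_to_grasp is the distance from the TCP to the grasp point, in mm); z points along the fingers, y is the line along which they close (so a half turn about z gives the same grasp; the last joint's range is limited). The gripper opens to 85 mm and grips with 20 to 120 N. Pads are 22 mm wide; open, the fingers measure 114 mm over their backs; the gripper's body (76 mm by 85 mm) begins 54 mm behind the grasp point. The pads swing forward as they close: fully open they stand 13 mm farther back than shut.
Start: joints at [59.851, 7.471, 85.268, -0, 87.261, -4.893], TCP at [255.978, 542.661, 231.292] pointing down, gripper open.
Joint ranges: [-169.43, 169.43], [-51.17, 129.36], [1.28, 143.12], [-76.62, 256.62], [0, 156.53], [-152.29, 152.29]. Speed limits (degrees/s): [136.94, 136.94, 159.86, 180, 180, 180].

INTERFACE

Orientations are given as [roll, pitch, yaw] about the fixed x, y, z axes, in that order (R = Rz(yaw) Ry(pitch) Rx(roll)).
In Python, from bench import r gives the robot as it stands.
- The arm moves only by the shell command python3 -m handwheel 'ROWS' [OPENING] [FORCE]. ROWS is JSON, a list of rows, each a list of 4 numbers: the shift along the tool's x, y, z in m, then the turn about the tool's z in degrees. A call has 1 to 10 rows; each row shifts and turns the commanded pose from where the row before left it, along the tool's axes as they then stand; what a row does not reach is not made up. A row lasts 1/10 s, in which the tool goes at most 50 mm and 8.59 degrees, less where a joint would pass 70% of its speed; a pose out of reach is approached as far as the arm can. A call is refused whole if a number of a shift passes 0.05 or a number of a turn 8.59, either way. A call with a gripper value outside its range is refused whole. OPENING is the finger opening in m, from 0 to 0.0854, set as the call begins (- or left out, the last holds). The fingers move at their own pace and stop on an object; FORCE is the grip in N (left out, the last holds). Time passes only in rows, so rows that do not move let the fingers close. It gives the time, the measured TCP pose, the force, the opening and the grip force at its end, in the units of the state.
- r.sense(): the state, without advancing time (a new reading comes with each control period).
- r.snapshot(name): name is "scene" or "side" or "wrist"; returns the picture (384x512x3 uint8, red, green, blue); there is no depth.
- r.camera_params(name): a dict with "fx", "fy", "cx", "cy" (pixels), "R" (3x3) and "t" (3): a world point X has camera coordinates R X + t; the wrist camera has in their place "mount" (4x4, takes a point from camera to tool coordinates, whose origin is the TCP and whose axes are the flange's). Camera axes: x right, y down, z forward; pixel columns grow to the right and rows downward; lengths in mm; the calibration is good to about 2 mm. A picture is of the moment at which its call begins: read the wrist's pose just before it. camera_params takes no time and is no camera call.
- r.hand_in(): hands the job in; it is judged then, once.
The state is a dict: "time": time; "joint_pos": joint angles; "qd": joint speeds; "joint_efforts": joint torques, N m; "tool_pos": TCP position; "tcp_rot": TCP orientation; "ft_force": force on the tool from outside, world axes, zero at the start; "wrist_torque": the same for the moment, N m; "finger_gap": finger opening in mm; "grip_force": force on a finger pad.
Only numpy, scipy, OpenCV 4.12 (cv2) and the standard library are available. Lean on these libraries where they do the work, as an engineer would, in place of code of your own. Each camera call takes 0.05 s, during which the arm holds its last target. There are 200 camera calls.

TASK

Load the grommet press: push the orange hall-pass tag along the white feed board, clipped end first, through the narrow gap between the two brass guide posts and on under the punch, until its front edge rests flat against the red back stop, centred in front of it. Only push the tag, without lifting it off the board, and leave everything else on the desk where it is. Finish with the hand clear of everything.

Things in the scene. Friction and masses are not known exactly. Their poses are not given: they have to be found in the camera images.
- press: fixed cast-iron lever press on a white feed board 470 x 200 x 12 mm (its top at z = 12 mm; it spans press x -230 to 240, y -100 to 100 mm). Origin at desk level midway between the two posts; x is the feed direction (towards stop and column), y left of the feed, z up. The column stands at x = 174 to 226 mm; the lever, locked upright, reaches 350 mm above the desk
- gap_center (a point): point on the board's top midway between the two brass posts (press x = 0, y = 0, z = 12 mm). The posts are upright, 16 mm across, rise 22 mm above the board and are centred 38 mm to either side (press y = -38 and 38 mm), so the gap between them is 60 mm wide
- stop_face (a point): foot of the middle of the red back stop's face, on the board's top (press x = 145, y = 0, z = 12 mm). The stop is 76 mm wide, 14 mm high, its face square to the feed. The punch hangs over press x = 127 mm, 34 mm above the board; the iron head above it begins at x = 108 mm, 94 mm above the board
- tag: loose orange plastic tag, 115 mm long (x), 56 wide (y), 10 thick, about 70 g, flat on the feed board before the posts. Origin at the centre of its underside; +x points to its front end, which bears a black dot and has both corners clipped by 10 mm at 45 degrees (straight front edge 36 mm); rear end square, full width. It stays where it is when no longer pushed
- tag_front (a point): middle of the tag's front edge, at its underside (57.5 mm ahead of the tag's origin)
- tag_rear (a point): middle of the tag's rear edge, at its underside (57.5 mm behind the tag's origin)
- token0: white plastic token, disc 32 mm across, 8 mm thick, number 1 from the bottom of the stack of four on the feed board, beyond the posts and well to the right of the feed path (press -y side); origin at the centre of its underside. Leave it alone
- token1: white plastic token, disc 32 mm across, 8 mm thick, number 2 from the bottom of the stack of four on the feed board, beyond the posts and well to the right of the feed path (press -y side); origin at the centre of its underside. Leave it alone
- token2: white plastic token, disc 32 mm across, 8 mm thick, number 3 from the bottom of the stack of four on the feed board, beyond the posts and well to the right of the feed path (press -y side); origin at the centre of its underside. Leave it alone
- token3: white plastic token, disc 32 mm across, 8 mm thick, number 4 from the bottom of the stack of four on the feed board, beyond the posts and well to the right of the feed path (press -y side); origin at the centre of its underside. Leave it alone
- staple_remover: black staple remover 60 x 32 x 40 mm lying on the desk; origin under its centre. Leave it alone
- ruler: clear acrylic ruler 300 x 34 x 4 mm lying on the desk beyond the feed board; origin under its centre, x along it. Leave it alone
- pencil_pot: squat tan clay pot 104 mm across, 85 mm high, with four pencils up to 170 mm; origin under its centre. Leave it alone
- tape_dispenser: blue tape dispenser 150 x 58 x 77 mm on the desk; origin under its centre. Leave it alone
Things that resemble listed ones, but are neither listed nor needed, are in the scene too. Of the things shaped like the tag, the orange one is meant.

How it is judged (in metres and radians):
On the way:
1. the tag is in the gap between the posts, front first (x of tag_rear in the frame of press between -0.105 and -0.01 m and x of tag_front in the frame of press between 0.01 and 0.105 m and y of tag in the frame of press between -0.012 and 0.012 m), for 0.05 s.
At the end, for the whole second after the job is handed in: the tag lies flat and still on the board, its front edge within 4 mm of the stop's face, square to it within 0.07 rad (4 degrees) and centred within 10 mm (x of tag_front in the frame of press between 0.141 and 0.148 m and y of tag_front in the frame of press between -0.01 and 0.01 m and x of tag_rear in the frame of press below 0.035 m and angle between the x axis of tag and the x axis of press, either way round below 0.07 rad and height (world z) of tag between 0.009 and 0.015 m and angle between tag's own z axis and vertical below 0.06 rad and linear speed of tag below 0.01 m/s); the robot touches nothing.
It fails at once if the tag is lifted more than 8 mm off the board (height (world z) of tag above 0.02 m).
It fails at once if the tag is tipped by more than 0.3 rad (angle between tag's own z axis and vertical above 0.3 rad).
It fails at once if another thing on the desk is moved more than 15 mm (distance of any of token0, token1, token2, token3, staple_remover, ruler, pencil_pot, tape_dispenser from where it was at the start of the episode above 0.015 m).
It also fails if it takes over 61 s, if anything falls off the work surface, if the arm or the gripper's body presses on something with over 40 N, if the wrist force passes 120 N, or if a joint passes its speed limit or range.

## Working session

There is one attempt and no reset: what is moved stays moved. The work goes in short steps, Python scripts to look and compute and a shell command to move; the robot and the scene stay as the last step left them, time stands still between calls to the robot, and variables do not carry over. Pictures are saved under pics/ and viewed, at most 10 in all, crops included, and the job is handed in when it is done.

```bash
mkdir -p pics; ls; python3 - <<'E'
from bench import r
import cv2
for n in("scene","side","wrist"):
    cv2.imwrite(f"pics/{n}0.png",r.snapshot(n)[:,:,::-1])
    print(n,r.camera_params(n))
print(r.sense(),r.tcp_to_grasp)
E
```

```text
pics
scene {'fx': 481.2791830638192, 'fy': 481.2791830638192, 'cx': 251.81722780771747, 'cy': 192.73825423678525, 'R': array([[-0.11138846,  0.99373005,  0.00965379],
       [ 0.69235423,  0.08456827, -0.71658484],
       [-0.71290829, -0.07313544, -0.69743313]]), 't': array([ 139.27460945, -336.50749792, 1664.17049571])}
side {'fx': 365.3370216511793, 'fy': 365.3370216511793, 'cx': 259.62848782404524, 'cy': 193.2929730289941, 'R': array([[-0.91380349,  0.40611712,  0.00566258],
       [ 0.24132016,  0.55410272, -0.79670242],
       [-0.32669214, -0.72666296, -0.60434525]]), 't': array([ 527.16423025,   -9.64653325, 1007.99608197])}
wrist {'fx': 273.6898520773621, 'fy': 273.6898520773621, 'cx': 254.4136516782063, 'cy': 196.37591024483174, 'mount': array([[ 4.33768910e-04, -9.52032163e-01, -3.05997669e-01,
         7.95448017e+01],
       [ 9.99999246e-01,  7.64403159e-04, -9.60686437e-04,
        -5.53098767e-01],
       [ 1.14850997e-03, -3.05997021e-01,  9.52031777e-01,
        -1.41758470e+02],
       [ 0.00000000e+00,  0.00000000e+00,  0.00000000e+00,
         1.00000000e+00]])}
{'time': 0.15, 'joint_pos': array([ 5.98503509e+01,  7.50778615e+00,  8.53150550e+01,  4.84228535e-04,
        8.72607110e+01, -4.89249841e+00]), 'qd': array([-0.04152768, -0.03346367, -0.10325857,  0.07919311,  0.02198795,
       -0.02923182]), 'joint_efforts': array([ 5.46589690e-04, -5.70069766e+01, -5.01156127e+01, -2.77295867e-04,
        9.69470129e-03, -9.78515027e-05]), 'tool_pos': array([255.76899187, 542.2900939 , 230.45707055]), 'tcp_rot': array([-1.79916794e+02, -7.60774510e-03,  1.54742820e+02]), 'ft_force': array([-0.88229698,  0.28815752, -0.70446355]), 'wrist_torque': array([0.01328551, 0.02154273, 0.01117938]), 'grip_force': 0.0, 'finger_gap': 85.47621869036384} 18.700000000000003
```

View pics/scene0.png

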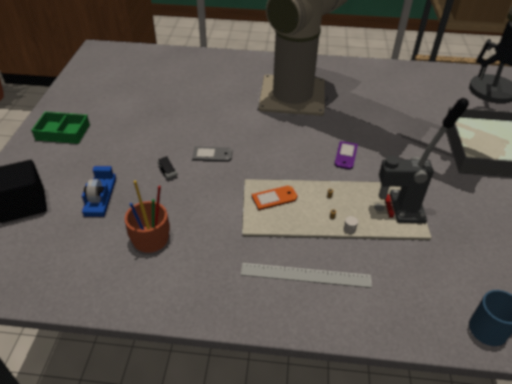

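View pics/side0.png

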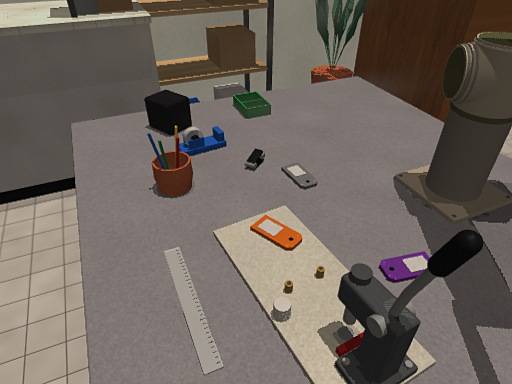

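The scene view shows the orange tag at (275,197), on the white board, with its dot end towards the posts at (330,193) and (333,214). The stop is at (389,205) and the tokens at (351,225). Lookalikes are the grey tag (212,154), the purple tag (346,154), and the red-brown pot (148,228). I'm choosing the orange one on the board.

```bash
cat > h.py <<'E'
import numpy as np, cv2
from bench import r
from scipy.spatial.transform import Rotation as Ro
def cam(n,s=None):
    p=r.camera_params(n)
    K=np.array([[p['fx'],0,p['cx']],[0,p['fy'],p['cy']],[0,0,1]])
    if n!='wrist': return K,p['R'],p['t']
    s=s or r.sense(); T=np.eye(4); T[:3,:3]=Ro.from_euler('xyz',s['tcp_rot'],degrees=True).as_matrix(); T[:3,3]=s['tool_pos']
    M=np.linalg.inv(T@p['mount']); return K,M[:3,:3],M[:3,3]
def ray(c,uv,z):
    K,R,t=c; uv=np.atleast_2d(np.array(uv,float))
    d=(R.T@np.linalg.inv(K)@np.c_[uv,np.ones(len(uv))].T).T; o=-R.T@t
    return (o+d*((z-o[2])/d[:,2])[:,None])[:,:2]
def proj(c,X):
    K,R,t=c; q=(K@(R@np.atleast_2d(X).T+t[:,None])).T; return q[:,:2]/q[:,2:]
def big(m):
    return max(cv2.findContours(m.astype(np.uint8),0,1)[0],key=cv2.contourArea)
def orange(img):
    h=cv2.cvtColor(img,cv2.COLOR_RGB2HSV); return (h[...,0]>6)&(h[...,0]<18)&(h[...,1]>190)&(h[...,2]>150)
E
python3 - <<'E'
from h import *
for n,pt in(("scene",(300,225)),("side",(262,270))):
    im=r.snapshot(n); c=cam(n)
    oc=cv2.convexHull(big(orange(im)))
    w=ray(c,oc[:,0],20).astype(np.float32)
    print(n,"tag",cv2.minAreaRect(w),cv2.boundingRect(oc))
    hs=cv2.cvtColor(im,cv2.COLOR_RGB2HSV); print(hs[pt[1],pt[0]],hs[300,300] )
    b=(abs(hs.astype(int)-hs[pt[1],pt[0]].astype(int))<[8,20,50]).all(2)
    b=cv2.morphologyEx(b.astype(np.uint8),cv2.MORPH_OPEN,np.ones((3,3)))
    bc=cv2.convexHull(big(b)); print("board",cv2.minAreaRect(ray(c,bc[:,0],12).astype(np.float32)),cv2.boundingRect(bc))
    ap=cv2.approxPolyDP(bc,6,True)[:,0]; print(ap.tolist(),ray(c,ap,12).round(0).tolist())
    x,y,ww,hh=(240,170,200,75) if n=="scene" else (210,200,230,184)
    k=4 if n=="scene" else 3
    cv2.imwrite(f"pics/crop_{n}.png",cv2.resize(im[y:y+hh,x:x+ww,::-1],None,fx=k,fy=k,interpolation=cv2.INTER_CUBIC))
E
```

```text
scene tag ((511.3515930175781, 2.4118499755859375), (47.700950622558594, 55.623077392578125), 25.98243522644043) (276, 187, 20, 16)
[ 21  47 159] [  9  23 109]
board ((532.2235107421875, 132.1953125), (206.416748046875, 475.61761474609375), 5.279487133026123) (241, 178, 191, 60)
[[243, 180], [378, 181], [428, 224], [431, 237], [242, 233]] [[461.0, -113.0], [420.0, 260.0], [568.0, 374.0], [611.0, 375.0], [654.0, -91.0]]
side tag ((523.0555419921875, -24.62155532836914), (55.834266662597656, 114.05599212646484), 25.973899841308594) (251, 215, 51, 33)
[ 19  47 183] [ 19  48 182]
board ((1006.7903442382812, -125.81765747070312), (171.18861389160156, 550.9530029296875), 5.497291564941406) (0, 192, 88, 192)
[[75, 195], [87, 366], [66, 383], [0, 383], [0, 212], [40, 196]] [[944.0, -368.0], [944.0, 132.0], [976.0, 148.0], [1070.0, 106.0], [1116.0, -368.0], [1028.0, -400.0]]
```

View pics/crop_scene.png

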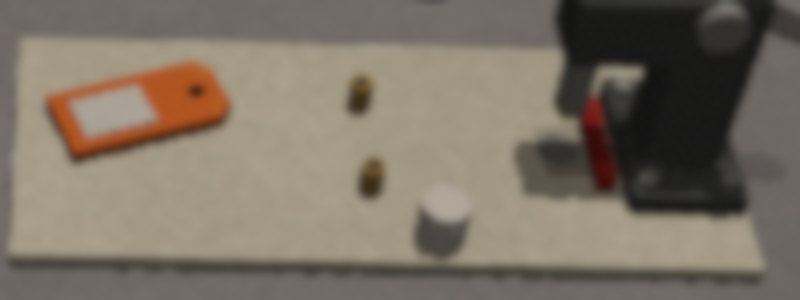

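View pics/crop_side.png

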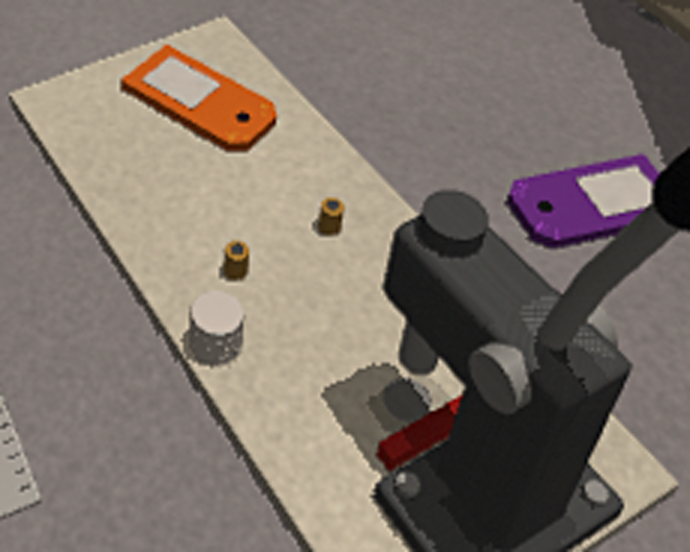

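The crops confirm the orange tag: dot and clipped end face the posts. In the scene crop the post tops are at (360,79) and (371,163). In the side crop they are at (332,203) and (237,246), with board corners at (226,17), (12,96) and (677,486).

```bash
python3 - <<'E'
from h import *
def up(p,k,o): return np.array(p)/k+o
cs,cd=cam("scene"),cam("side")
S=ray(cs,up([[360,79],[371,163]],4,[240,170]),34); D=ray(cd,up([[332,203],[237,246]],3,[210,200]),34)
for P in(S,D):
    v=P[0]-P[1]; print(P.round(1),P.mean(0).round(1),np.linalg.norm(v),np.degrees(np.arctan2(v[1],v[0]))-90)
print("side corners",ray(cd,up([[226,17],[12,96],[677,486]],3,[210,200]),12).round(1))
print("scene corners",ray(cs,up([[20,37],[10,258],[763,266]],4,[240,170]),12).round(1))
im=r.snapshot("scene");h=cv2.cvtColor(im,cv2.COLOR_RGB2HSV)
o=cv2.convexHull(np.vstack([c for c in cv2.findContours(((h[...,1]>150)&(h[...,2]>120)&(h[...,0]<20)).astype(np.uint8)[180:212,245:300],0,1,offset=(245,180))[0]]))
print("scene tag",cv2.minAreaRect(ray(cs,o[:,0],20).astype(np.float32)))
E
```

```text
[[494.6 124. ]
 [571.4 130.6]] [533.  127.3] 77.08221743096247 -265.0773043381662
[[496.1 121.1]
 [571.5 127.6]] [533.8 124.4] 75.69181191372637 -265.07408904016125
side corners [[ 457.5 -107.8]
 [ 654.3  -87.6]
 [ 416.8  357.3]]
scene corners [[ 457.5 -108.1]
 [ 658.9  -89.6]
 [ 609.5  374.7]]
scene tag ((522.2775268554688, -21.25356674194336), (53.92710494995117, 112.81986999511719), 25.953699111938477)
```

```bash
python3 - <<'E'
from h import *
a=np.deg2rad(5.1);u=np.array([-np.sin(a),np.cos(a)]);l=np.array([-np.cos(a),-np.sin(a)])
for c,p in((cam("scene"),(460,105)),(cam("side"),(468,245))):
    for z in(300,350):
        q=ray(c,p,z)[0]-[533.4,126]; print(z,q@u,q@l)
E
python3 -m handwheel '[[0,0,0,-7.6],[0,0,0,-7.6],[0,0,0,-7.6],[0,0,0,-7.6],[0,0,0,0]]' 0
```

```text
300 266.2509720801122 49.94009197341711
350 229.03041783631207 -25.90619295464986
300 227.99876796543572 40.19581960296285
350 251.99622917664135 -19.166261107497782
time: 0.8
tool_pos: [256.0, 542.6, 231.2]
tcp_rot: [-180.0, -0.0, -174.7]
ft_force: [-0.5, -0.0, -0.4]
finger_gap: 12.4
grip_force: 0.0
```

```bash
python3 -m handwheel '[[0,-0.04,0,0],[0,-0.045,0,0],[0,-0.045,0,0],[0,-0.045,0,0],[0,-0.045,0,0],[0,-0.045,0,0],[0,-0.045,0,0],[-0.015,-0.04,0,0],[-0.02,-0.04,0,0],[-0.02,-0.04,0,0]]' && python3 -m handwheel '[[-0.02,-0.045,0,0],[-0.02,-0.04,0,0],[-0.02,-0.04,0,0],[0,0,0,0],[0,0,0,0]]' 
cat >> h.py <<'E'
def frame(o,deg):
    a=np.deg2rad(deg); u=np.array([np.cos(a),np.sin(a)]); return np.array(o),u,np.array([-u[1],u[0]])
def topress(F,P): d=np.atleast_2d(P)-F[0]; return np.c_[d@F[1],d@F[2]]
F0=frame([533.4,126],95.1)
E
python3 - <<'E'
from h import *
s=r.sense(); im=r.snapshot("wrist"); cv2.imwrite("pics/w1.png",im[:,:,::-1])
c=cam("wrist",s); print(s['tool_pos'],s['tcp_rot'],topress(F0,s['tool_pos'][:2]))
oc=cv2.convexHull(big(orange(im))); print(cv2.minAreaRect(ray(c,oc[:,0],22).astype(np.float32)),cv2.boundingRect(oc))
E
```

```text
time: 1.8
tool_pos: [349.9, 117.8, 231.8]
tcp_rot: [180.0, 0.1, -175.1]
ft_force: [0.7, 0.9, -0.6]
finger_gap: -0.0
grip_force: 0.0
time: 2.3
tool_pos: [420.3, -0.6, 231.1]
tcp_rot: [180.0, -0.0, -175.2]
ft_force: [0.5, -0.1, 0.1]
finger_gap: -0.2
grip_force: 0.0
[420.26881575  -0.57176895 231.08321564] [ 1.79973094e+02 -4.77022225e-02 -1.75197584e+02] [[-116.01396252  123.93481369]]
((550.3912353515625, -49.273189544677734), (23.770349502563477, 33.331268310546875), 25.343111038208008) (200, 254, 27, 14)
```

View pics/w1.png

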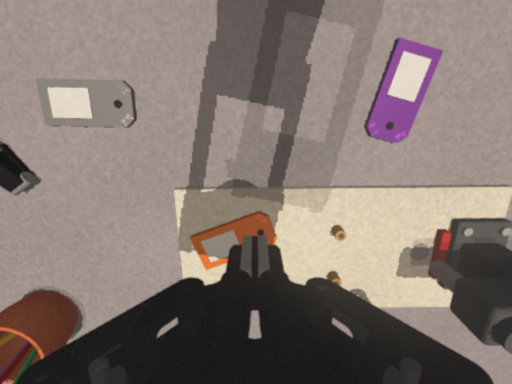

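The wrist view shows the tag's front-left corner at (265,213), the posts near (340,232) and (334,279), and the stop at (440,250), all consistent with my estimates. I'll push the front-left side of the tag towards -y, which aligns it and then centres it.

```bash
python3 -m handwheel '[[-0.03,-0.022,0,0],[0,0,0.045,0],[0,0,0.045,0],[0,0,0.045,0],[0,0,0.045,0],[0,0,0.02,0],[0,0,0.015,0],[0,0,0,0],[0,0,0,0]]' && python3 -m handwheel '[[-0.005,0,0,0],[-0.005,0,0,0],[-0.005,0,0,0],[-0.005,0,0,0],[-0.005,0,0,0],[-0.005,0,0,0],[-0.005,0,0,0],[-0.005,0,0,0],[0,0,0,0],[0,0,0,0]]' 
cat >> h.py <<'E'
def tag():
    out=[]
    for n,off in(("side",-1.6),("scene",1.3)):
        im=r.snapshot(n); h=cv2.cvtColor(im,cv2.COLOR_RGB2HSV)
        m=(h[...,0]<20)&(h[...,1]>150)&(h[...,2]>(120))
        c=cam(n); q=np.zeros(m.shape,np.uint8)
        roi=[F0[0]+x*F0[1]+y*F0[2] for x,y in((-225,95),(-225,-95),(60,-95),(138,-50),(138,60),(60,95))]
        cv2.fillPoly(q,[proj(c,np.c_[roi,np.full(6,18)]).astype(np.int32)],1)
        cs=[k for k in cv2.findContours((m&(q>0)).astype(np.uint8),0,1)[0] if cv2.contourArea(k)>15]
        w=topress(F0,ray(c,cv2.convexHull(np.vstack(cs))[:,0],20))-[off,0]
        print(n,[np.round(v,1) for v in cv2.minAreaRect(w.astype(np.float32))], "x",w[:,0].min().round(1),w[:,0].max().round(1),"y",w[:,1].min().round(1),w[:,1].max().round(1))
    s=r.sense(); print("tcp",topress(F0,s['tool_pos'][:2]).round(1),s['tool_pos'][2],s['tcp_rot'],s['ft_force'])
E
python3 -c "
from h import *
tag()"
```

```text
time: 3.25
tool_pos: [452.1, -17.9, 16.8]
tcp_rot: [180.0, 0.0, -174.8]
ft_force: [-0.1, -0.6, -0.5]
finger_gap: 0.0
grip_force: 0.0
time: 4.25
tool_pos: [492.0, -15.4, 16.2]
tcp_rot: [180.0, -0.0, -174.9]
ft_force: [-0.2, -0.7, 0.3]
finger_gap: 0.1
grip_force: 0.0
side [array([-149.6,    9.7]), array([115.6,  55.2]), np.float64(15.4)] x -211.0 -89.8 y -30.5 27.5Traceback (most recent call last):
  File "<string>", line 3, in <module>
    tag()
    ~~~^^
  File "h.py", line 33, in tag
    w=topress(F0,ray(c,cv2.convexHull(np.vstack(cs))[:,0],20))-[off,0]
                                      ~~~~~~~~~^^^^
    return _nx.concatenate(arrs, 0, dtype=dtype, casting=casting)
           ~~~~~~~~~~~~~~~^^^^^^^^^^^^^^^^^^^^^^^^^^^^^^^^^^^^^^^
ValueError: need at least one array to concatenate
```

```bash
python3 - <<'E'
from h import *
a=r.snapshot("scene")[160:245,230:440,::-1]; b=r.snapshot("side")[190:330,210:350,::-1]
f=lambda i,k:cv2.resize(i,None,fx=k,fy=k,interpolation=cv2.INTER_CUBIC)
a=f(a,3.8); b=f(b,1.8)
o=np.zeros((a.shape[0]+b.shape[0],800,3),np.uint8); o[:a.shape[0],:a.shape[1]]=a[:,:800]; o[a.shape[0]:,:b.shape[1]]=b
cv2.imwrite("pics/c2.png",o)
E
```

```text
(no output)
```

View pics/c2.png

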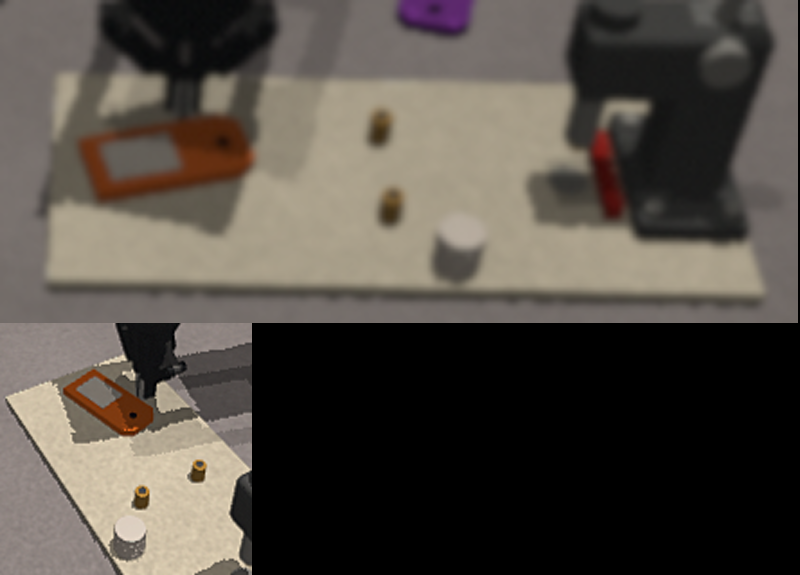

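The tag is in the gripper's shadow now and still points slightly left, with its front at (250,155) of the scene part. It's turning as planned. I'll loosen the brightness threshold and continue.

```bash
sed -i 's/m=(h\[...,0\]<20).*/m=(h[...,0]>3)\&(h[...,0]<15)\&(h[...,1]>150)\&(h[...,2]>50)/' h.py
python3 -c "
from h import *
tag()"
python3 -m handwheel '[[-0.005,0,0,0],[-0.005,0,0,0],[0,0,0,0],[0,0,0,0]]' 
python3 -c "
from h import *
tag()"
```

```text
side [array([-146.5,    6.9]), array([120.2,  62.3]), np.float64(15.4)] x -211.0 -85.7 y -35.7 47.9
scene [array([-148.7,    7.4]), array([113.7,  59.8]), np.float64(15.4)] x -209.2 -92.9 y -35.5 45.1
tcp [[-137.2   53.9]] 16.331484723035214 [-1.79997935e+02  5.63668398e-03 -1.74856117e+02] [ 0.42628522 -0.18527808  0.44154007]
time: 4.95
tool_pos: [502.2, -14.5, 16.3]
tcp_rot: [-180.0, 0.0, -174.8]
ft_force: [0.0, 1.0, 0.2]
finger_gap: 0.3
grip_force: 0.0
side [array([-148.9,   -1.4]), array([120.4,  62.5]), np.float64(12.0)] x -213.4 -87.0 y -41.8 36.4
scene [array([-150.8,   -1. ]), array([113.6,  60.9]), np.float64(12.2)] x -209.1 -95.6 y -39.3 33.5
tcp [[-137.2   43.8]] 16.246667548297957 [ 1.79999460e+02 -6.29081358e-03 -1.74850205e+02] [-0.30523618  0.69888407 -0.15532715]
```

```bash
python3 -m handwheel '[[0.02,0,0,0],[0,0,-0.045,0],[0,-0.04,0,0],[0,-0.04,0,0],[-0.03,-0.035,0,0],[-0.035,0,0,0],[0,0,0.03,0],[0,0,0.015,0],[0,0,0,0],[0,0,0,0]]'
python3 -c "
from h import *
tag()"
```

```text
time: 6.05
tool_pos: [555.8, -124.6, 15.8]
tcp_rot: [180.0, -0.1, -174.8]
ft_force: [1.0, 0.5, -0.2]
finger_gap: -0.3
grip_force: 0.0
side [array([-149.7,   -1.7]), array([121.1,  62.4]), np.float64(11.6)] x -213.4 -87.0 y -41.8 36.4
scene [array([-151.5,   -1.5]), array([113.4,  59.4]), np.float64(12.4)] x -209.1 -93.5 y -39.3 33.5
tcp [[-252.2   -1.5]] 17.39515221854613 [-1.79970315e+02  6.38693214e-02 -1.74840988e+02] [-0.02080081 -0.06255898  0.52454407]
```

```bash
python3 -m handwheel '[[0,0.01,0,0],[0,0.01,0,0],[0,0.006,0,0],[0,0.006,0,0],[0,0.006,0,0],[0,0.006,0,0],[0,0.006,0,0],[0,0.005,0,0],[0,0,0,0]]'
python3 -c "
from h import *
tag()"
```

```text
time: 7.05
tool_pos: [552.0, -69.5, 16.2]
tcp_rot: [180.0, -0.0, -174.8]
ft_force: [-0.5, 0.1, -0.1]
finger_gap: 0.4
grip_force: 0.0
side [array([-128.6,   -5. ]), array([120.3,  61.8]), np.float64(8.8)] x -191.7 -66.7 y -42.9 32.0
scene [array([-130.6,   -5.2]), array([113.2,  60.2]), np.float64(9.9)] x -185.3 -74.8 y -42.1 30.3
tcp [[-196.9   -1.1]] 16.161178292031494 [ 1.79990086e+02 -1.33400324e-02 -1.74839721e+02] [-0.47897619 -0.49170887  0.71780433]
```

```bash
python3 -m handwheel '[[0,-0.004,0,0],[0.01,0,0,0],[0,0.004,0,0],[0,0.006,0,0],[0,0.006,0,0],[0,0.006,0,0],[0,0.006,0,0],[0,0,0,0]]'
python3 -c "
from h import *
tag()"
```

```text
time: 7.95
tool_pos: [540.0, -46.2, 16.3]
tcp_rot: [180.0, -0.0, -174.8]
ft_force: [0.0, -0.1, -0.0]
finger_gap: 0.1
grip_force: 0.0
side [array([-105.2,  -10.7]), array([121.3,  60.9]), np.float64(4.4)] x -164.9 -43.7 y -44.5 22.8
scene [array([-107.2,  -10.8]), array([113.3,  58.1]), np.float64(1.9)] x -164.2 -50.2 y -41.5 19.8
tcp [[-172.8    8.7]] 16.34747653736304 [-1.79996572e+02  6.22137437e-03 -1.74816343e+02] [ 0.83592793 -0.00206131  0.37489452]
```

```bash
python3 -m handwheel '[[0,-0.015,0,0],[0,0,-0.045,0],[-0.035,0.025,0,0],[-0.035,0.025,0,0],[-0.009,0.023,0,0],[0,0,0.03,0],[0,0,0.015,0],[0,0,0,0],[0,0,0,0]]' && python3 -c "
from h import *
tag()"
```

```text
time: 8.95
tool_pos: [612.8, 16.5, 15.8]
tcp_rot: [-180.0, -0.1, -174.9]
ft_force: [-0.3, -0.6, 0.4]
finger_gap: 0.2
grip_force: 0.0
side [array([-105.4,  -10.7]), array([121.8,  60.9]), np.float64(4.4)] x -167.4 -43.7 y -42.1 22.8
scene [array([-106.4,  -27. ]), array([110.7,  27.9]), np.float64(3.9)] x -161.6 -52.1 y -41.5 -9.5
tcp [[-116.   -70.1]] 16.825983616515362 [-1.79990136e+02  8.47279403e-03 -1.74909853e+02] [ 1.13409574  0.00948035 -0.07261504]
```

```bash
python3 -m handwheel '[[0.008,0,0,0],[0.005,0,0,0],[0.005,0,0,0],[0.005,0,0,0],[0.005,0,0,0],[0,0,0,0],[0,0,0,0]]' && python3 -m handwheel '[[-0.02,0,0,0],[-0.01,0,-0.04,0],[-0.03,0,-0.04,0],[0,-0.04,-0.04,0],[0,-0.04,-0.04,0],[0,-0.04,0,0],[0,0,0,0]]' && python3 - <<'E'
from h import *
tag()
f=lambda i,k:cv2.resize(i,None,fx=k,fy=k,interpolation=cv2.INTER_CUBIC)
cv2.imwrite("pics/c3.png",np.hstack([f(r.snapshot("side")[190:330,210:350,::-1],4)]))
E
```

```text
time: 9.75
tool_pos: [585.5, 15.1, 16.4]
tcp_rot: [-180.0, 0.0, -174.9]
ft_force: [-0.2, 0.2, -0.6]
finger_gap: 0.0
grip_force: 0.0
time: 10.45
tool_pos: [656.6, -95.0, 169.2]
tcp_rot: [-179.8, 0.2, -175.1]
ft_force: [-0.6, -0.4, -0.8]
finger_gap: -0.3
grip_force: 0.0
side [array([-103. ,   -2.4]), array([120.5,  60.7]), np.float64(1.3)] x -163.7 -42.8 y -33.7 28.5
scene [array([-105.3,   -3.4]), array([111.9,  58.6]), np.float64(1.9)] x -161.5 -49.3 y -32.7 27.4
tcp [[-226.7 -102. ]] 166.6535867721311 [ 1.79977031e+02 -2.34037498e-02 -1.74971607e+02] [ 0.1337388   0.12707472 -0.72464008]
```

View pics/c3.png

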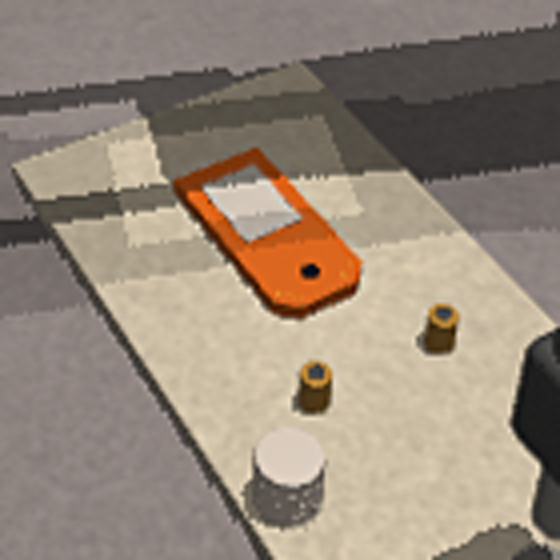

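Viewed: the tag lies almost parallel to the feed, with its front edge at (300,310)–(358,280). The posts at (315,388) and (440,328) are ahead, one on each side, so it is well lined up. Next is the rear push.

```bash
python3 -m handwheel '[[0.045,0,0.01,0],[0.045,0.01,0.02,0],[0.013,0.02,0.04,0],[0,0,0.04,0],[0,0,0.03,0],[0,0,0.01,0],[0,0,0,0],[0,0,0,0]]' && python3 -m handwheel '[[0,0.008,0,0],[0,0.008,0,0],[0,0.008,0,0],[0,0.008,0,0],[0,0.008,0,0],[0,0.008,0,0],[0,0.008,0,0],[0,0,0,0]]' && python3 -c "
from h import *
tag()"
```

```text
time: 11.4
tool_pos: [551.3, -68.9, 18.4]
tcp_rot: [-180.0, 0.1, -174.8]
ft_force: [0.8, -0.6, -0.1]
finger_gap: -0.2
grip_force: 0.0
time: 12.2
tool_pos: [545.0, -12.2, 17.0]
tcp_rot: [180.0, -0.0, -174.8]
ft_force: [-0.3, -0.4, 0.1]
finger_gap: 0.0
grip_force: 0.0
side [array([-73.3,  -3. ]), array([120.5,  60.9]), np.float64(0.2)] x -133.6 -13.1 y -33.6 27.5
scene [array([-75.2,  -2.4]), array([112.7,  58.6]), np.float64(1.8)] x -130.7 -19.2 y -33.4 26.4
tcp [[-139.6    0.8]] 16.955995129761988 [ 1.79996700e+02 -1.86386258e-02 -1.74821167e+02] [-0.31046975 -0.27514492  0.05527636]
```

```bash
python3 -m handwheel '[[0,0.007,0,0],[0,0.007,0,0],[0,0.007,0,0],[0,0.007,0,0],[0,0.007,0,0],[0,0.007,0,0],[0,0.007,0,0],[0,0.007,0,0],[0,0.007,0,0],[0,0,0,0]]' && python3 -c "
from h import *
tag()"
```

```text
time: 13.3
tool_pos: [539.5, 50.3, 17.1]
tcp_rot: [180.0, -0.0, -174.8]
ft_force: [0.7, -0.7, -0.9]
finger_gap: -0.1
grip_force: 0.0
side [array([-11.1,  -2.8]), array([119.1,  61.2]), np.float64(0.2)] x -70.7 48.5 y -33.5 27.9
scene [array([-12.8,  -0.3]), array([113.6,  66. ]), np.float64(1.8)] x -68.8 43.7 y -34.4 33.2
tcp [[-76.7   0.6]] 17.14490806445636 [-1.79997512e+02  4.55745782e-03 -1.74825481e+02] [-0.85683504 -0.01147174 -0.54938033]
```

```bash
python3 -m handwheel '[[0,0.009,0,0],[0,0.009,0,0],[0,0.009,0,0],[0,0.009,0,0],[0,0.009,0,0],[0,0.009,0,0],[0,0.009,0,0],[0,0.009,0,0],[0,0.009,0,0],[0,0,0,0]]' && python3 -m handwheel '[[0,0.003,0,0],[0,0.002,0,0],[0,0.002,0,0],[0,0,0,0]]' && python3 - <<'E'
from h import *
tag()
cv2.imwrite("pics/c4.png",cv2.resize(r.snapshot("side")[230:384,230:430,::-1],None,fx=4,fy=3.8,interpolation=cv2.INTER_CUBIC))
E
```

```text
time: 14.4
tool_pos: [532.1, 131.3, 17.0]
tcp_rot: [180.0, -0.0, -174.8]
ft_force: [-0.0, 0.2, -0.5]
finger_gap: 0.1
grip_force: 0.0
time: 14.8
tool_pos: [531.6, 137.0, 17.1]
tcp_rot: [180.0, -0.0, -174.9]
ft_force: [-0.6, -0.2, -0.3]
finger_gap: -0.1
grip_force: 0.0
side [array([75.8, -3. ]), array([119.1,  60.8]), np.float64(0.0)] x 16.2 135.3 y -33.4 27.4
scene [array([73., -5.]), array([114.3,  58.3]), np.float64(1.8)] x 16.5 130.3 y -33.2 25.7
tcp [[11.   0.7]] 17.100149695110336 [ 1.79999742e+02 -9.40007065e-04 -1.74861984e+02] [ 0.04760213 -0.32707193 -0.17611723]
```

View pics/c4.png

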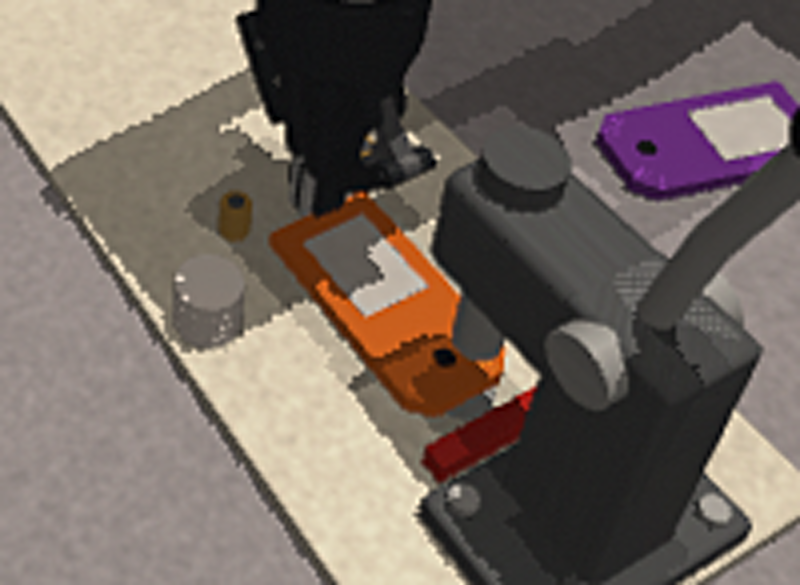

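The tag is through the gap, straight, and its front edge at (405–500,400) is about 10–14 mm short of the red stop at (425–535,430). I'll creep in and watch the force.

```bash
python3 -m handwheel '[[0,0.002,0,0],[0,0.002,0,0],[0,0.002,0,0],[0,0.002,0,0],[0,0,0,0]]'; python3 -m handwheel '[[0,0.001,0,0],[0,0.001,0,0],[0,0,0,0]]';  python3 -m handwheel '[[0,0.001,0,0],[0,0,0,0]]'
```

```text
time: 15.45
tool_pos: [530.9, 145.3, 17.1]
tcp_rot: [180.0, 0.0, -174.8]
ft_force: [-0.5, 0.4, -1.2]
finger_gap: 0.2
grip_force: 0.0
time: 15.75
tool_pos: [530.8, 147.1, 17.1]
tcp_rot: [180.0, 0.0, -174.9]
ft_force: [0.2, 0.9, 0.4]
finger_gap: -0.1
grip_force: 0.0
time: 15.95
tool_pos: [530.7, 148.0, 17.1]
tcp_rot: [180.0, -0.0, -174.9]
ft_force: [-0.7, -0.8, 0.6]
finger_gap: 0.3
grip_force: 0.0
```

```bash
python3 -c "
from h import *
tag()"; python3 -m handwheel '[[0,0.001,0,0],[0,0,0,0]]'|sed -n 4p; python3 -m handwheel '[[0,0.001,0,0],[0,0,0,0]]'|sed -n 4p;  python3 -m handwheel '[[0,0.001,0,0],[0,0,0,0]]'|sed -n '2p;4p'
```

```text
side [array([83.9, -3. ]), array([ 60.8, 112.5]), np.float64(89.9)] x 27.6 140.1 y -33.5 27.4
scene [array([82.4, -4.7]), array([111.3,  58.3]), np.float64(1.8)] x 27.2 137.4 y -33.2 26.1
tcp [[22.2  0.7]] 17.09922525005775 [ 1.79995260e+02 -1.54270545e-03 -1.74855047e+02] [ 0.76907793 -0.19023548  0.14341806]
ft_force: [-0.6, -0.3, -0.2]
ft_force: [0.0, 0.3, -0.7]
tool_pos: [530.5, 150.8, 17.1]
ft_force: [0.7, -2.4, -0.5]
```

```bash
python3 -m handwheel '[[0,0.001,0,0],[0,0,0,0]]'|sed -n '2p;4p';  python3 -m handwheel '[[0,0.0005,0,0],[0,0,0,0]]'|sed -n '2p;4p'
```

```text
tool_pos: [530.5, 151.0, 17.1]
ft_force: [0.8, -6.4, 1.0]
tool_pos: [530.5, 151.0, 17.1]
ft_force: [1.1, -8.7, 0.7]
```

The force rises while the tool has stalled, so the tag is seated. Backing off straight and lifting.

```bash
python3 -m handwheel '[[0,-0.005,0,0],[0,-0.01,0,0],[0,-0.015,0,0],[0,-0.02,-0.01,0],[0,-0.02,-0.04,0],[0,-0.04,-0.045,0],[0,-0.04,-0.045,0],[0,-0.04,0,0],[0,0,0,0]]' && python3 - <<'E'
from h import *
tag()
cv2.imwrite("pics/c5.png",cv2.resize(r.snapshot("side")[230:384,230:430,::-1],None,fx=4,fy=3.8,interpolation=cv2.INTER_CUBIC))
E
```

```text
time: 17.95
tool_pos: [547.5, -28.6, 144.1]
tcp_rot: [-179.9, 0.2, -175.1]
ft_force: [0.2, 0.5, -0.2]
finger_gap: -0.1
grip_force: 0.0
side [array([85.2, -2.9]), array([ 60.6, 109.8]), np.float64(89.9)] x 30.3 140.1 y -33.2 27.4
scene [array([83.8, -3.2]), array([ 59.4, 106.8]), np.float64(89.5)] x 30.5 137.4 y -33.1 26.9
tcp [[-151.3    1. ]] 141.7250439877711 [ 1.79978067e+02 -7.44788931e-03 -1.75014631e+02] [-0.82564105  0.47244436 -0.301096  ]
```

View pics/c5.png

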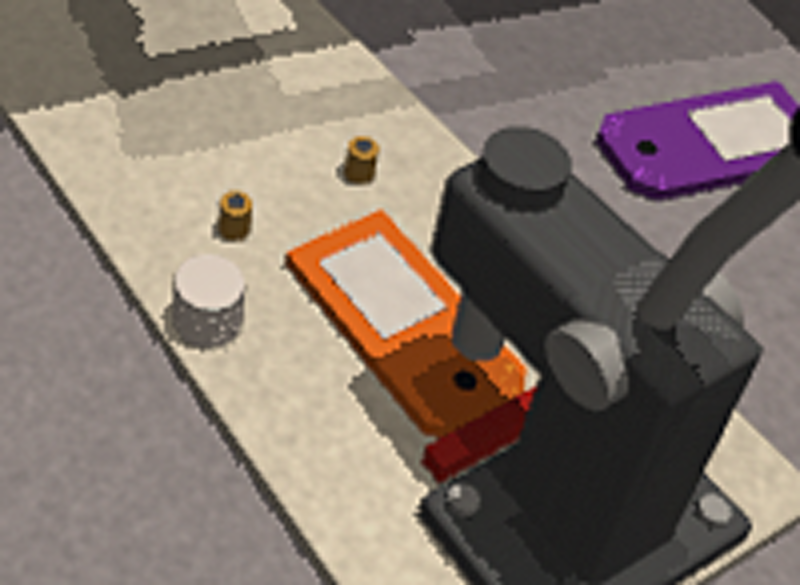

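The tag's front edge sits flush against the red stop at (430–530,420), it is square and centred, with its rear edge at x = 30 mm as it should be. The posts and tokens have not moved, and the hand is clear.

```bash
python3 -c "
from bench import r
print(r.hand_in())"
```

```text
the job is handed in; nothing more can be done
None
```

I pushed the orange tag clipped end first through the posts until it seated flat and centred against the red back stop, moved the hand clear, and handed the job in at about 18 s; no verdict was returned.

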